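# Index the tilted tube mixer

## Task

Bring the empty tube holder of the tilted mixer's disc to the steel pointer at the disc's lowest point, ready for loading. The disc is clamped by the black T-handle nut at its centre, which has a left-hand thread: turn it clockwise to loosen it, turn the disc until the empty holder stands squarely at the pointer, then tighten the nut again by turning it anticlockwise until it is hand-tight. Leave the things standing round the mixer where they are.

Things in the scene. Friction and masses are not known exactly. Their poses are not given: they have to be found in the camera images.
- nut_grip (a point): Centre of the nut's black T-handle: a bar 64 mm long, 14 thick, 26 tall (13 mm either side of this point along the axis) on a 13 mm stem, over a steel flange 44 mm wide, 9 mm high. On the disc's axis, 43 mm above the disc when tight, rising 1.5 mm per rad as it loosens. x along the bar, y across its thickness, z along the tilted axis out of the disc. Turns with the nut.
- nut (a joint): Turn of the clamp nut, rad. 0 is the tight stop; it grows to 2.2 (stop; the nut is captive) as the nut turns CLOCKWISE seen from above the disc (left-hand thread). Starts at 0 to 0.25. Friction 0.15 N m, up to 0.25 to tighten; stays where left. Below 0.3 it is tight and a toothed lock inside holds the disc fast; from 0.65 the disc is free. Above 0.6 counts as loosened.
- carousel (a joint): Turn of the disc, rad, growing anticlockwise seen from above the disc; 0 has the empty holder at the disc's highest point, plus or minus pi at the pointer. Turns several turns either way; unclamped, it has friction 0.1 N m and stays where it is left. The lock has 60 teeth, so tightening may draw the disc up to 3 degrees to the nearest tooth; one tooth matches the pointer exactly.
- empty (a point): Centre of the empty holder, on the upper face of the aluminium disc (210 mm wide, 8 thick), 78 mm from the axis. Six black collars (28 mm wide, 7 high) stand 60 degrees apart on that radius. Five hold firmly fixed tubes 38 mm high over the disc (18 mm wide, white cap on the top 14 mm 22 wide), by which the disc may be pushed; this one is an open ring. z along the axis; turns with the disc.
- mark (a point): Loading point: the place on the disc's upper face, 78 mm from the axis, next to the steel pointer (tongue at the rim, level with the disc) at the disc's lowest point, robot's side. Does not turn. x points uphill along the disc (the axis is 78 mm along x), z along the axis out of the disc, leaning 33 degrees from vertical towards the robot's side, y level. Disc centre 135 mm above the table.
- mixer: The mixer's white housing, 230 by 200 mm on the table, origin under the disc's centre, z up, x away from the loading point. Fixed.
- reagent: Bystander: bottle with a blue cap, 70 mm diameter, 150 mm tall, origin under its centre.
- tipbox: Bystander: tip box 85 x 120 x 58 mm, origin under its centre.
- rack: Bystander: white tube rack 60 x 160 mm, 80 mm tall with its tubes, origin under its centre.
- beaker: Bystander: beaker, 70 mm diameter, 85 mm tall, origin under its centre.
- timer: Bystander: bench timer 45 x 70 x 20 mm, origin under its centre.
- marker: Bystander: marker pen 110 mm long, 14 mm thick, lying along its x, origin under its centre.
- jar: Bystander: small jar, 56 mm diameter, 75 mm tall, origin under its centre.

How it is judged:
By the outcome, as a careful person would: the job done as asked, in the order asked, and still so for the second after the job is handed in, with the robot touching nothing.
It also fails if it takes over 64 s, if anything falls off the work surface, if the arm or the gripper's body presses on something with over 40 N, if the wrist force passes 120 N, or if a joint passes its speed limit or range.

## Robot

A 6-joint arm with a two-finger parallel gripper is mounted at the origin on the work surface. World frame = base frame: x ahead of the robot, y to its left, z up, the work surface at z = 0. Lengths are in m, angles in rad, forces in N, time in s.
With the tool pointing down it reaches from about 0.35 to 0.775 m from the base axis. Payload 5.5 kg.
Tool frame: the origin (TCP) lies midway between the tips of the shut fingers; the grasp point (between the pads) lies 19 mm behind it; z points along the fingers, y is the direction in which the jaws open and shut (so a half turn about z gives the same grasp; the last joint's range is limited). The gripper opens to 85 mm and grips with 20 to 120 N. Pads are 22 mm wide; open, the fingers measure 114 mm over their backs; the gripper's body (76 mm by 85 mm) begins 54 mm behind the grasp point. The pads swing forward as they close: fully open they stand 13 mm farther back than shut.
Start: joints at [-1.345, 0.313, 0.046, 1.304, 0, 1.431], TCP at [0.206, -0.537, 0.231] pointing down, gripper open.
Joint ranges: [-2.76, 2.76], [-0.86, 1.69], [-1.03, 1.26], [-2.2, 2.34], [-1.47, 1.5], [-3.14, 3.14]. Speed limits (rad/s): [2.57, 2.57, 3.14, 3.14, 3.14, 3.14].

## Interface

Orientations are given as a unit quaternion [w, x, y, z].
In Python, from workcell import env gives the robot as it stands.
- The arm moves only by the shell command python3 -m pendant 'ROWS' [FORCE]. ROWS is JSON, a list of rows, each a list of 3 entries, a list of its own where there are three numbers: the shift along the tool's x, y, z each as a share of 20 mm, from -1 to 1, then the turn about the tool's z as a share of 6 degrees, from -1 to 1, then the closure, from -1 (fully open) to 1 (shut). In form: [[[tx, ty, tz], turn, claw], ...]. A call has 1 to 12 rows; each row shifts and turns the commanded pose from where the row before left it, along the tool's axes as they then stand; what a row does not reach is not made up. A row lasts 1/8 s, in which the tool goes at most 62.5 mm and 10.7 degrees, less where a joint would pass 70% of its speed; a pose out of reach is approached as far as the arm can. A call with a number of a shift or a turn outside -1 to 1 is refused whole. A call with a gripper value outside its range is refused whole. The fingers move at their own pace and stop on an object; FORCE is the grip in N (left out, the last holds). Time passes only in rows, so rows that do not move let the fingers close. It gives the time, the measured TCP pose, the force and the opening at its end, in the units of the state.
- env.get_state(): the state, without advancing time (a new reading comes with each control period).
- env.read_camera(name): name is "scene" or "top"; returns a dict with "color" (400x640x3 uint8, blue, green, red), "mtx" (3x3 intrinsics, pixels), "view" (4x4, takes a point from world to camera coordinates). Camera axes: x right, y down, z forward; pixel columns grow to the right and rows downward; lengths in m; the calibration is good to about 2 mm. A picture is of the moment at which its call begins. There is no depth.
- env.hand_in(): hands the job in, once; it reports no verdict.
Trained networks look in the newest picture that a camera, given by its name, has taken for a name from the list of things; names that differ only in an ending like _2 or _b are one class to them, and where a whole thing is asked for, a point or a joint stands for the part that bears it (a point fixed in the world has none). Each returns a list of dicts, best first, with "p" (0 to 1); they miss things now and then, are a little off and sometimes report something else, mostly with a low value. They report only what shows in the picture. A call takes as long as a camera call.
- env.boxes_of(camera, thing): "location" ([column, row] in pixels, amid what is visible of it).
- env.cut_out(camera, thing): "region" (400x640 bool, what is visible of it) and "location" ([column, row] in pixels, amid what is visible of it).
The state is a dict: "clock": time; "joint_pos": joint angles; "qvel": joint speeds; "tau": joint torques, N m; "tcp_pos": TCP position; "orientation": TCP orientation; "wrist_force": force on the tool from outside, world axes, zero at the start; "ft_torque": the same for the moment, N m; "finger_gap": finger opening in m.
Only numpy, scipy, OpenCV 4.12 (cv2) and the standard library are available. Lean on these libraries where they do the work, as an engineer would, in place of code of your own. Each camera call takes 0.05 s, during which the arm holds its last target.

## Working session

There is one attempt and no reset: what is moved stays moved. The work goes in short steps, Python scripts to look and compute and a shell command to move; the robot and the scene stay as the last step left them, time stands still between calls to the robot, and variables do not carry over. Pictures are saved under pics/ and viewed, and the job is handed in when it is done.

```bash
ls; mkdir -p pics
python3 - <<'E'
from workcell import env
import cv2
s=env.get_state()
for k,v in s.items(): print(k,v)
for n in ("scene","top"):
    c=env.read_camera(n); cv2.imwrite(f"pics/{n}0.png",c["color"]); print(n,c["mtx"].tolist(),c["view"].tolist())
    for t in ["nut_grip","empty","mixer","reagent","tipbox","rack","beaker","timer","marker","jar","mark","carousel"]:
        try: print(t,[(round(d["p"],2),[round(float(x),1) for x in d["location"]]) for d in env.boxes_of(n,t)][:3])
        except Exception as e: print(t,e)
print(env.get_state()["clock"])
E
```

```text
pics
clock 0.0
joint_pos [-1.34460920e+00  3.13978661e-01  4.49844000e-02  1.30362803e+00
 -2.40937664e-05  1.43123159e+00]
qvel [ 1.23665593e-03  1.74783127e-03 -9.11302802e-04  1.13431922e-05
 -1.03721017e-03 -6.85584446e-04]
tau [ 1.86784669e-04 -4.80628288e+01  2.98530614e+01  1.94103067e-02
 -1.70145731e-04 -3.49967692e-06]
tcp_pos [ 0.20553464 -0.53645224  0.23042348]
orientation [-9.11605520e-04  9.83324336e-01  1.81858231e-01 -5.15656148e-05]
wrist_force [0.81613184 0.02735193 0.26990902]
ft_torque [-0.0077694  -0.01415383  0.02899924]
finger_gap 0.08544270251811871
scene [[373.94590805153587, 0.0, 318.24448757241424], [0.0, 373.94590805153587, 202.4089265246695], [0.0, 0.0, 1.0]] [[0.6059592101060841, 0.7954920542927697, -0.002413968657506113, -0.3249062824393819], [0.6655820979371881, -0.508658710438847, -0.5461380660604247, -0.26096068250298354], [-0.4356763782822547, 0.32933069679542176, -0.8376917007796485, 1.6411432850123997], [0.0, 0.0, 0.0, 1.0]]
nut_grip [(0.62, [302.7, 226.4]), (0.62, [406.1, 160.4])]
empty [(0.78, [308.5, 239.9])]
mixer [(0.82, [309.6, 251.6])]
rea
[... 551 characters left out ...]
72, 0.0067290302187898495, 0.0012409178132094746], [-0.9932159974918092, -0.00610626862744071, -0.11612362296191008, 0.514089771448728], [0.11616041439570624, -0.0060608402802779715, -0.9932119735195073, 1.4594507819210034], [0.0, 0.0, 0.0, 1.0]]
nut_grip [(0.4, [350.6, 176.7])]
empty [(0.82, [345.0, 166.8])]
mixer [(0.88, [350.0, 171.1])]
reagent [(0.76, [413.4, 151.2])]
tipbox []
rack [(0.9, [164.2, 199.6]), (0.55, [279.5, 171.4]), (0.55, [407.1, 230.3])]
beaker [(0.71, [460.7, 185.8])]
timer [(0.53, [296.9, 225.2])]
marker [(0.57, [410.8, 231.0])]
jar [(0.68, [177.8, 260.0])]
mark [(0.8, [348.4, 172.3]), (0.72, [279.3, 172.8]), (0.27, [165.2, 198.4])]
carousel [(0.77, [350.0, 163.4])]
1.3
```

Run:
```python
import cv2
a=cv2.imread("pics/top0.png"); cv2.imwrite("pics/top0c.png",cv2.resize(a[90:270,230:470],None,fx=3.3,fy=3.3,interpolation=cv2.INTER_CUBIC))
a=cv2.imread("pics/scene0.png"); cv2.imwrite("pics/scene0c.png",cv2.resize(a[150:330,200:440],None,fx=3.3,fy=3.3,interpolation=cv2.INTER_CUBIC))
```

```text
(no output)
```

View pics/top0.png

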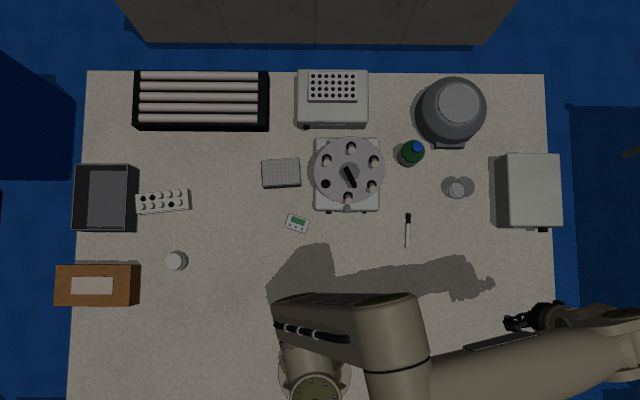

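View pics/scene0.png

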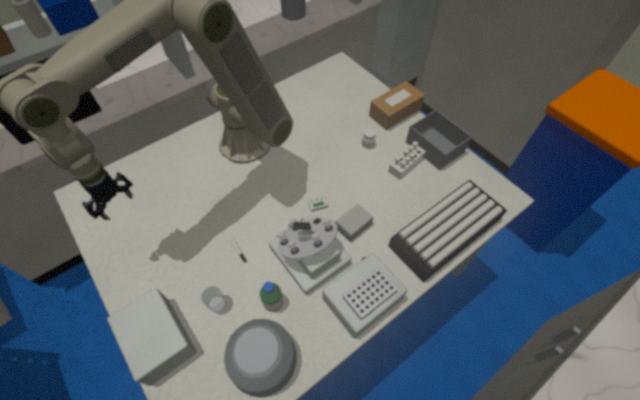

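```bash
sleep 0
```

```text
(no output)
```

View pics/top0c.png

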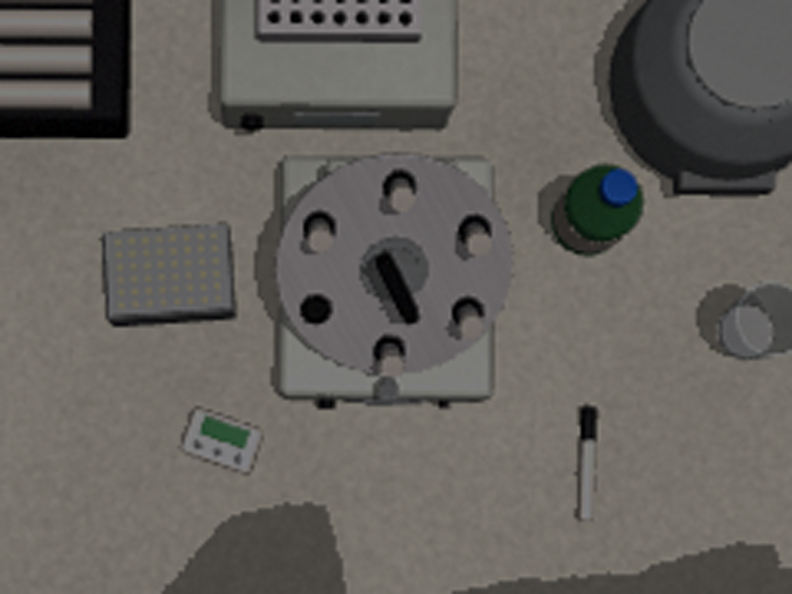

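View pics/scene0c.png

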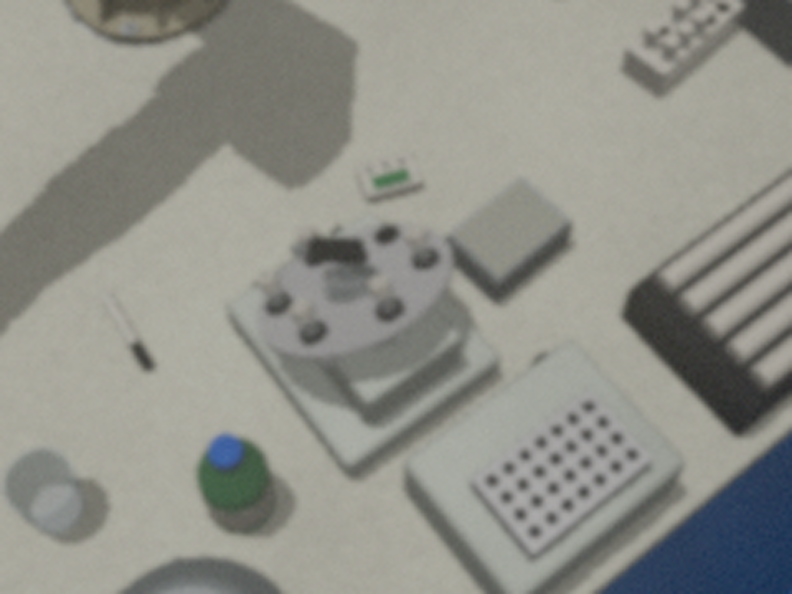

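Run:
```python
import cv2
a=cv2.imread("pics/top0.png"); b=cv2.resize(a[128:220,305:395],None,fx=6.5,fy=6.5,interpolation=cv2.INTER_CUBIC); cv2.imwrite("pics/top0d.png",cv2.convertScaleAbs(b,alpha=1.7))
a=cv2.imread("pics/scene0.png"); b=cv2.resize(a[205:295,260:360],None,fx=6.5,fy=6.5,interpolation=cv2.INTER_CUBIC);cv2.imwrite("pics/scene0d.png",cv2.convertScaleAbs(b,alpha=1.5))
```

```text
(no output)
```

View pics/top0d.png

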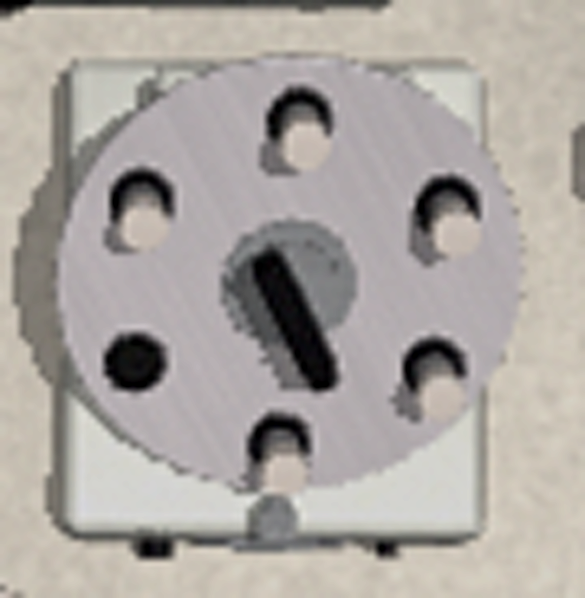

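View pics/scene0d.png

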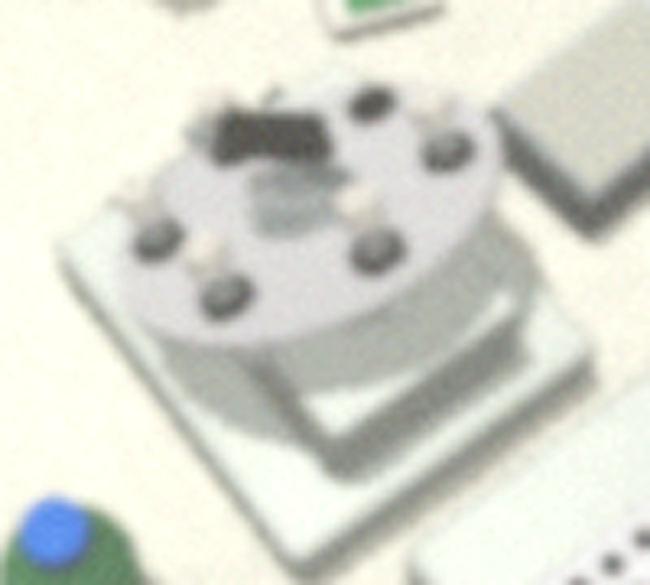

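```bash
cat > h.py <<'E'
import numpy as np, cv2
from scipy.optimize import least_squares
K={'top':(np.array([[479.3067930240644,0,313.3124826443172],[0,479.3067930240644,201.6717311163354],[0,0,1]]),np.array([[0.005361012382761156,-0.999962989164372,0.0067290302187898495,0.0012409178132094746],[-0.9932159974918092,-0.00610626862744071,-0.11612362296191008,0.514089771448728],[0.11616041439570624,-0.0060608402802779715,-0.9932119735195073,1.4594507819210034],[0,0,0,1]])),
'scene':(np.array([[373.94590805153587,0,318.24448757241424],[0,373.94590805153587,202.4089265246695],[0,0,1]]),np.array([[0.6059592101060841,0.7954920542927697,-0.002413968657506113,-0.3249062824393819],[0.6655820979371881,-0.508658710438847,-0.5461380660604247,-0.26096068250298354],[-0.4356763782822547,0.32933069679542176,-0.8376917007796485,1.6411432850123997],[0,0,0,1]]))}
T=np.radians(33)
def frame(m):
    x,y,yaw=m; c,s=np.cos(yaw),np.sin(yaw)
    Rz=np.array([[c,-s,0],[s,c,0],[0,0,1]])
    R=Rz@np.array([[np.cos(T),0,-np.sin(T)],[0,1,0],[np.sin(T),0,np.cos(T)]])
    return R,np.array([x,y,.135])
def pt(m,r,ang,h):   # ang 0 uphill, anticlockwise from above
    R,o=frame(m); return o+R@np.array([r*np.cos(ang),r*np.sin(ang),h])
def proj(cam,p):
    k,v=K[cam]; q=v[:3,:3]@p+v[:3,3]; q=k@q; return q[:2]/q[2]
E
python3 - <<'E'
from h import *
Z=6.5
t=[(135,361),(148,223),(306,143),(459,235),(439,397),(283,470)]
s=[(372,104),(437,110),(355,203),(207,248),(135,197),(207,105)]
obs={'top':[np.array(p)/Z+[305,128] for p in t],'scene':[np.array(p)/Z+[260,205] for p in s]}
bar={'top':[np.array(p)/Z+[305,128] for p in [(265,258),(322,382)]],'scene':[np.array(p)/Z+[260,205] for p in [(320,120),(222,120)]]}
def res(v,cams=('top','scene')):
    r=[]
    for c in cams:
        for k in range(6):
            r.append(proj(c,pt(v[:3],.078,v[3]-k*np.pi/3,.005 if k==0 else .038))-obs[c][k])
    return np.concatenate(r)
def bres(b,m,cams):
    r=[]
    for c in cams:
        for k,sg in ((0,0),(1,np.pi)):
            r.append(proj(c,pt(m,.031,b[0]+sg,.055))-bar[c][k])
    return np.concatenate(r)
for cams in (('top',),('scene',),('top','scene')):
    f=least_squares(res,[.55,-.07,0,2.1],kwargs=dict(cams=cams))
    b=least_squares(bres,[0.4],args=(f.x[:3],cams))
    print(cams,f.x.round(4),np.degrees(f.x[2:]).round(1),'rms',np.sqrt(np.mean(f.fun**2)).round(2),'bar uphill-end deg',np.degrees(b.x),np.abs(b.fun).max().round(1))
m=f.x[:3]
print('mark proj',proj('top',pt(m,.115,np.pi,0))*1, (proj('top',pt(m,.115,np.pi,0))-[305,128])*Z)
# bystanders rough
def ground(c,px,z):
    k,v=K[c]; d=v[:3,:3].T@np.linalg.inv(k)@np.array([px[0],px[1],1]); o=-v[:3,:3].T@v[:3,3]; return (o+d*(z-o[2])/d[2]).round(3)
print('reagent cap',ground('top',(417,146),.15),'beaker',ground('top',(456,187),.06),'tip',ground('top',(281,172),.058),'oven',ground('top',(332,100),.1))
E
```

```text
('top',) [ 0.5928 -0.0996  0.0185  2.0501] [  1.1 117.5] rms 0.27 bar uphill-end deg [24.150355] 1.4
('scene',) [ 0.6027 -0.096  -0.0271  2.1153] [ -1.6 121.2] rms 0.59 bar uphill-end deg [30.50889093] 0.7
('top', 'scene') [ 0.5968 -0.098  -0.0117  2.0861] [ -0.7 119.5] rms 1.32 bar uphill-end deg [26.87394385] 1.8
mark proj [346.88177275 204.75897046] [272.23152289 498.93330799]
reagent cap [ 0.664 -0.295  0.15 ] beaker [ 0.558 -0.432  0.06 ] tip [0.602 0.104 0.058] oven [ 0.817 -0.05   0.1  ]
```

```bash
cat >> h.py <<'E'
from scipy.spatial.transform import Rotation as Ro
def st():
    from workcell import env
    return env.get_state()
def show(target=None,s=None):
    s=s or st(); w=s["orientation"]; R=Ro.from_quat([w[1],w[2],w[3],w[0]]).as_matrix()
    print('t',round(s["clock"],2),'tcp',np.round(s["tcp_pos"],4),'yaw',round(float(np.degrees(np.arctan2(R[1,0],R[0,0]))),1),'F',np.round(s["wrist_force"],1),'gap',round(float(s["finger_gap"]),4),'q6',round(s["joint_pos"][5],2))
    if target is not None:
        d=R.T@(np.array(target)-s["tcp_pos"]); print('shift mm',(d*1000).round(1),'units',(d/.02).round(2))
E
python3 -m pendant '[[[1,-0.5,0],0,1],[[1,-0.5,0],0,1],[[1,-0.5,0],0,1],[[1,-0.5,0],0,1],[[1,-0.5,0],0,1],[[1,-0.5,0],0,1],[[1,-0.5,0],0,1],[[1,-0.5,0],0,1],[[1,-0.5,0],0,1],[[1,-0.5,0],0,1],[[1,-0.5,0],0,1],[[1,-0.5,0],0,1]]' 40
python3 -c "
from h import *
show((.563,-.137,.235))"
```

```text
clock: 2.8
tcp_pos: [0.3878, -0.3374, 0.2314]
orientation: [0.0, 0.983, 0.182, 0.0]
wrist_force: [-0.6, 1.1, -0.2]
finger_gap: -0.0002
t 2.8 tcp [ 0.3878 -0.3374  0.2314] yaw 21.0 F [-0.6  1.1 -0.2] gap -0.0002 q6 1.9
shift mm [ 235.4 -124.3   -3.6] units [11.77 -6.22 -0.18]
```

```bash
python3 -c "
from h import *
w=np.array([.1752,.2004])/14/.02
for k in range(14):
    a=np.radians(21+6*k); print([round(float(w@[np.cos(a),np.sin(a)]),2),round(float(w@[np.sin(a),-np.cos(a)]),2)],end=' ')
"
```

```text
[0.84, -0.44] [0.88, -0.35] [0.91, -0.26] [0.94, -0.16] [0.95, -0.06] [0.95, 0.04] [0.94, 0.13] [0.92, 0.23] [0.89, 0.33] [0.85, 0.42] [0.8, 0.51] [0.75, 0.59] [0.68, 0.66] [0.61, 0.73]
```

```bash
python3 -m pendant '[[[0.84,-0.44,0],-1,1],[[0.88,-0.35,0],-1,1],[[0.91,-0.26,0],-1,1],[[0.94,-0.16,0],-1,1],[[0.95,-0.06,0],-1,1],[[0.95,0.04,0],-1,1],[[0.94,0.13,0],-1,1],[[0.92,0.23,0],-1,1],[[0.89,0.33,0],-1,1],[[0.85,0.42,0],-1,1],[[0.8,0.5,0],-1,1],[[0.75,0.6,0],-1,1]]'
python3 -c "
from h import *
show((.561,-.135,.235))"
```

```text
clock: 4.3
tcp_pos: [0.5377, -0.1661, 0.2314]
orientation: [0.0, 0.687, 0.727, 0.0]
wrist_force: [-0.7, -0.3, -0.8]
finger_gap: 0.0
t 4.3 tcp [ 0.5377 -0.1661  0.2314] yaw 93.2 F [-0.7 -0.3 -0.8] gap 0.0 q6 1.07
shift mm [29.7 25.  -3.6] units [ 1.49  1.25 -0.18]
```

```bash
python3 -m pendant '[[[0.75,0.62,0],-1,1],[[0.66,0.7,0],-1,1],[[0,0,0],-1,1],[[0,0,0],-1,1],[[0,0,0],0,1]]'
python3 -c "
from h import *
show((.561,-.134,.156))
from workcell import env
c=env.read_camera('top')['color'];cv2.imwrite('pics/t1.png',cv2.convertScaleAbs(cv2.resize(c[118:230,295:405],None,fx=5.3,fy=5.3,interpolation=cv2.INTER_CUBIC),alpha=1.7))
c=env.read_camera('scene')['color'];cv2.imwrite('pics/s1.png',cv2.convertScaleAbs(cv2.resize(c[165:295,240:370],None,fx=4.5,fy=4.5,interpolation=cv2.INTER_CUBIC),alpha=1.5))
"
```

```text
clock: 4.92
tcp_pos: [0.5607, -0.1358, 0.2314]
orientation: [0.0, 0.523, 0.852, -0.0]
wrist_force: [-0.9, 0.8, 0.6]
finger_gap: 0.0002
t 4.92 tcp [ 0.5607 -0.1358  0.2314] yaw 117.0 F [-0.9  0.8  0.6] gap 0.0002 q6 0.72
shift mm [ 1.5  1.1 75.4] units [0.07 0.05 3.77]
```

View pics/t1.png

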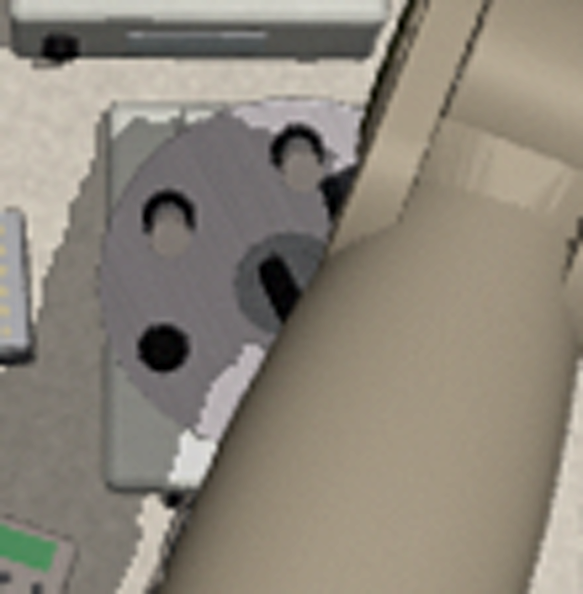

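View pics/s1.png

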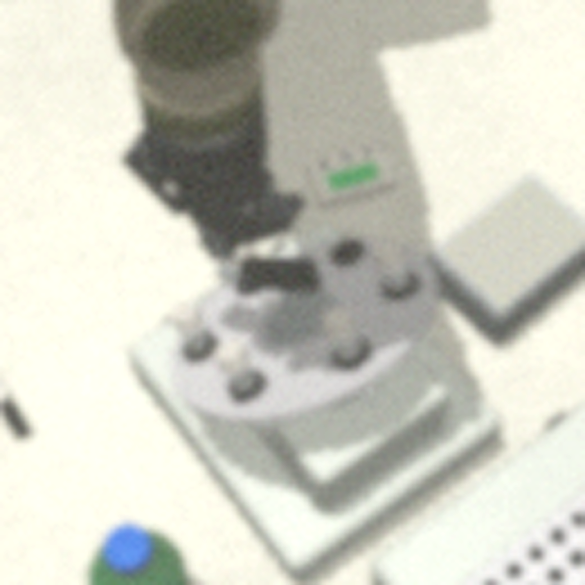

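```bash
python3 -m pendant '[[[0,0,0.9],0,1],[[0,0,0.9],0,1],[[0,0,0.8],0,1]]'; python3 -m pendant '[[[0,0,0.6],0,1],[[0,0,0.55],0,1],[[0,0,0],0,1]]'
python3 -c "
from h import *
show()
print(proj('scene',np.array(st()['tcp_pos'])))"
```

```text
clock: 5.4
tcp_pos: [0.5606, -0.1368, 0.1786]
orientation: [0.0, 0.523, 0.852, -0.0]
wrist_force: [0.9, -0.3, -0.4]
finger_gap: -0.0003
clock: 5.78
tcp_pos: [0.5602, -0.1368, 0.1554]
orientation: [-0.001, 0.523, 0.852, -0.0]
wrist_force: [0.6, 0.1, 0.5]
finger_gap: 0.0002
t 5.78 tcp [ 0.5602 -0.1368  0.1554] yaw 116.9 F [0.6 0.1 0.5] gap 0.0002 q6 0.72
[289.26661818 231.97414872]
```

```bash
cat > path.py <<'E'
from h import *
import sys
def fing(m,th,r=.026,off=.0185,side=1,h=.043):
    p=pt(m,r,th,h); d=pt(m,1,th+np.pi,h)-pt(m,0,0,h); a=np.arctan2(d[1],d[0])  # uphill dir
    n=np.array([np.sin(a),-np.cos(a)])*side
    return p[:2]+n*off,p[2],np.degrees(a)
if __name__=='__main__':
    m=(.594,-.099,.0); s=st(); p=np.array(s['tcp_pos'][:2]); yaw=116.9
    for th in np.radians([205,199,193,187,181,175,169,163,157,151,145,139]):
        c,z,a=fing(m,th); y=np.radians(yaw); d=(c-p)/.02
        u=[d@[np.cos(y),np.sin(y)],d@[np.sin(y),-np.cos(y)]]; ty=a+90; turn=(yaw-ty)/6
        print(np.degrees(th).round(),c.round(4),z.round(4),'barz',np.round(a,1),'u',np.round(u,2),'turn',round(turn,2)); p=c; yaw=ty
E
python3 path.py
```

```text
205.0 [ 0.5598 -0.1262] 0.1582 barz 29.1 u [0.48 0.23] turn -0.36
199.0 [ 0.557  -0.1246] 0.1577 barz 22.3 u [ 0.14 -0.08] turn 1.13
193.0 [ 0.5542 -0.1227] 0.1573 barz 15.4 u [ 0.14 -0.09] turn 1.16
187.0 [ 0.5516 -0.1205] 0.157 barz 8.3 u [ 0.14 -0.1 ] turn 1.18
181.0 [ 0.5492 -0.1179] 0.1569 barz 1.2 u [ 0.14 -0.1 ] turn 1.19
175.0 [ 0.5469 -0.1151] 0.157 barz -6.0 u [ 0.14 -0.11] turn 1.19
169.0 [ 0.545  -0.1121] 0.1572 barz -13.0 u [ 0.14 -0.11] turn 1.18
163.0 [ 0.5434 -0.1088] 0.1575 barz -20.0 u [ 0.14 -0.12] turn 1.16
157.0 [ 0.5422 -0.1053] 0.158 barz -26.8 u [ 0.14 -0.12] turn 1.14
151.0 [ 0.5413 -0.1018] 0.1587 barz -33.5 u [ 0.14 -0.12] turn 1.1
145.0 [ 0.5409 -0.0983] 0.1595 barz -39.9 u [ 0.14 -0.12] turn 1.07
139.0 [ 0.5408 -0.0948] 0.1604 barz -46.0 u [ 0.13 -0.11] turn 1.03
```

```bash
python3 -m pendant '[[[0.48,0.2,0],0,1],[[0.14,-0.08,0],0.8,1],[[0.14,-0.09,0],1,1],[[0.14,-0.1,0],1,1]]'; python3 -c "
from h import *
show()"
python3 -m pendant '[[[0.14,-0.1,0],1,1],[[0.14,-0.11,0],1,1],[[0.14,-0.11,0],1,1]]';  python3 -c "
from h import *
show()"
```

```text
clock: 6.28
tcp_pos: [0.5536, -0.1223, 0.1575]
orientation: [0.003, 0.643, 0.766, -0.0]
wrist_force: [1.6, -6.2, -3.0]
finger_gap: 0.0001
t 6.28 tcp [ 0.5536 -0.1223  0.1575] yaw 99.9 F [ 1.6 -6.2 -3. ] gap 0.0001 q6 1.04
clock: 6.65
tcp_pos: [0.546, -0.1143, 0.1571]
orientation: [0.002, 0.755, 0.655, -0.0]
wrist_force: [3.0, -6.1, -3.8]
finger_gap: -0.0003
t 6.65 tcp [ 0.546  -0.1143  0.1571] yaw 81.9 F [ 3.  -6.1 -3.8] gap -0.0003 q6 1.36
```

```bash
python3 -m pendant '[[[0.15,-0.11,0],1,1],[[0.15,-0.12,0],1,1],[[0.15,-0.12,0],1,1]]'; 
python3 -m pendant '[[[0.16,-0.12,0],1,1],[[0.16,-0.12,0],1,1],[[0.16,-0.12,0],1,1],[[0.2,-0.08,0],0,1]]';  python3 -c "
from h import *
show()
print(fing((.594,-.099,0),np.radians(135)))"
```

```text
clock: 7.02
tcp_pos: [0.5413, -0.1046, 0.1572]
orientation: [0.003, 0.849, 0.529, -0.001]
wrist_force: [1.5, -8.5, -3.5]
finger_gap: -0.0001
clock: 7.52
tcp_pos: [0.5402, -0.0896, 0.158]
orientation: [0.003, 0.921, 0.39, -0.002]
wrist_force: [-7.7, -11.5, 7.0]
finger_gap: -0.0003
t 7.53 tcp [ 0.5402 -0.0896  0.158 ] yaw 46.0 F [ -7.7 -11.5   7. ] gap -0.0003 q6 2.03Traceback (most recent call last):
  File "<string>", line 4, in <module>
    print(fing((.594,-.099,0),np.radians(135)))
          ^^^^
NameError: name 'fing' is not defined
```

```bash
python3 -m pendant '[[[-0.6,0.2,0],0,1],[[0,0,-1],0,1],[[0,0,-1],0,1],[[0,0,-1],1,1],[[0,0,-0.5],1,1],[[0,0,0],1,1],[[0,0,0],1,0],[[0,0,0],1,0],[[0,0,0],1,0],[[0,0,0],1,0],[[0,0,0],0.7,0]]'
python3 -c "
from h import *
show((.512,-.099,.110))
from workcell import env
c=env.read_camera('scene')['color'];cv2.imwrite('pics/s2.png',cv2.convertScaleAbs(cv2.resize(c[165:295,240:370],None,fx=4.5,fy=4.5,interpolation=cv2.INTER_CUBIC),alpha=1.5))
c=env.read_camera('top')['color'];cv2.imwrite('pics/t2.png',cv2.convertScaleAbs(cv2.resize(c[118:230,295:405],None,fx=5.3,fy=5.3,interpolation=cv2.INTER_CUBIC),alpha=1.7))
"
```

```text
clock: 8.9
tcp_pos: [0.5354, -0.0977, 0.2267]
orientation: [-0.0, 1.0, -0.002, 0.0]
wrist_force: [0.2, -1.1, 1.4]
finger_gap: 0.0427
t 8.9 tcp [ 0.5354 -0.0977  0.2267] yaw -0.2 F [ 0.2 -1.1  1.4] gap 0.0427 q6 2.82
shift mm [-23.5   1.4 116.6] units [-1.17  0.07  5.83]
```

View pics/s2.png

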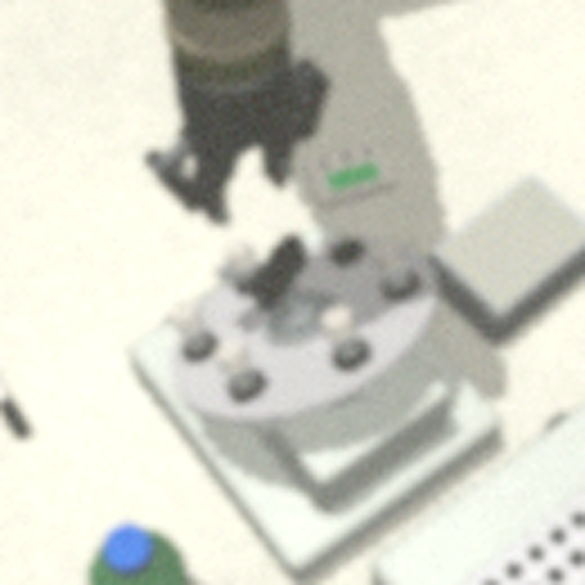

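View pics/t2.png

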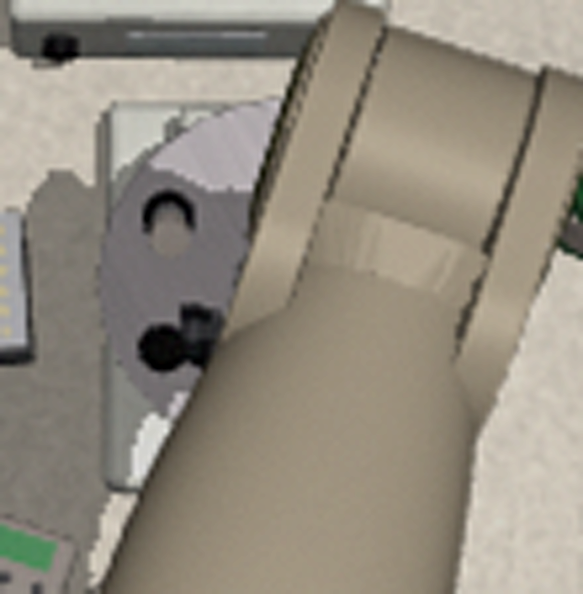

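```bash
python3 -c "
from h import *
for m in ((.594,-.099,0),(.6027,-.096,-.027)):
  for a in range(100,210,10):
    p=[(proj('scene',pt(m,.031,np.radians(a)+s,.055))-[240,165])*4.5 for s in (0,np.pi)]
    print(a,p[0].round(),p[1].round(), np.degrees(np.arctan2(*(p[0]-p[1])[::-1])).round(0))
print((proj('scene',pt(m,.078,np.radians(179.5),.038))-[240,165])*4.5)
"
```

```text
100 [296. 236.] [234. 285.] -38.0
110 [291. 234.] [239. 286.] -45.0
120 [285. 234.] [245. 287.] -52.0
130 [279. 235.] [251. 286.] -62.0
140 [273. 236.] [258. 285.] -74.0
150 [266. 238.] [265. 283.] -90.0
160 [259. 240.] [273. 280.] -109.0
170 [252. 243.] [279. 277.] -129.0
180 [246. 247.] [286. 273.] -147.0
190 [240. 251.] [292. 269.] -161.0
200 [235. 255.] [297. 265.] -171.0
100 [308. 242.] [245. 290.] -37.0
110 [303. 240.] [250. 291.] -43.0
120 [298. 240.] [255. 292.] -51.0
130 [291. 240.] [262. 292.] -60.0
140 [285. 241.] [269. 291.] -72.0
150 [278. 243.] [276. 289.] -88.0
160 [271. 245.] [283. 286.] -107.0
170 [264. 248.] [290. 283.] -127.0
180 [258. 252.] [297. 280.] -145.0
190 [252. 256.] [303. 275.] -159.0
200 [247. 260.] [308. 271.] -170.0
[238.98998838 250.13083441]
```

```bash
python3 -m pendant '[[[-0.5,0,0],0,0],[[-0.5,0,0.5],0,0],[[0,0,1],0,0],[[0,0,1],0,0],[[0,0,1],0,0],[[0,0,0],0,0]]'; python3 -m pendant '[[[0,0,1],0,0],[[0,0,0.6],0,0],[[0,0,0.6],0,0],[[0,0,0],0,0]]'
python3 -c "
from h import *
show((.514,-.099,.110))
from workcell import env
c=env.read_camera('scene')['color'];cv2.imwrite('pics/s3.png',cv2.convertScaleAbs(cv2.resize(c[165:295,240:370],None,fx=4.5,fy=4.5,interpolation=cv2.INTER_CUBIC),alpha=1.5))
"
```

```text
clock: 9.75
tcp_pos: [0.5136, -0.0975, 0.1551]
orientation: [-0.001, 1.0, -0.0, -0.002]
wrist_force: [-0.5, 0.1, 0.6]
finger_gap: 0.0431
clock: 10.25
tcp_pos: [0.5147, -0.0978, 0.1116]
orientation: [-0.0, 1.0, -0.0, -0.001]
wrist_force: [0.1, 0.3, 0.2]
finger_gap: 0.0428
t 10.25 tcp [ 0.5147 -0.0978  0.1116] yaw -0.0 F [0.1 0.3 0.2] gap 0.0428 q6 2.8
shift mm [-0.7  1.2  1.6] units [-0.03  0.06  0.08]
```

View pics/s3.png

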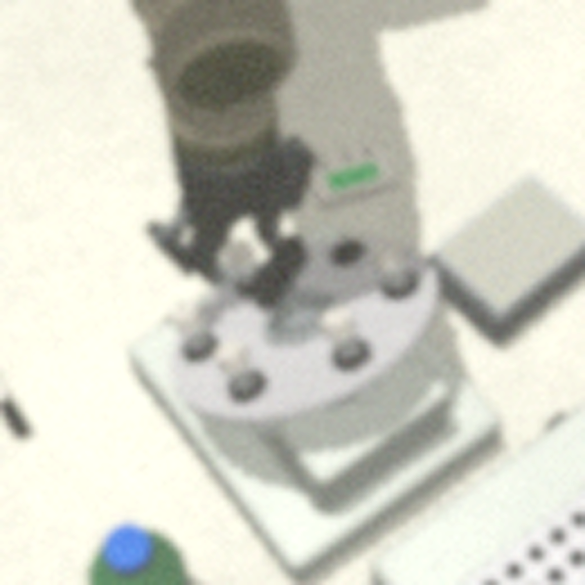

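```bash
python3 -m pendant '[[[0,0,0],0,0.9],[[0,0,0],0,0.9],[[0,0,0],0,0.9],[[0,0,0],0,0.9]]' 25
python3 -c "
from h import *
show()
for m in ((.594,-.099,.0),(.596,-.098,0)):
  for a0 in (0,1.5):
    prev=None
    for a in np.arange(180-a0,242,10):
        p=pt(m,.078,np.radians(a),.031)
        if prev is not None: print(a,p.round(4),'u',((p-prev)/.02*[1,-1,-1]).round(3))
        prev=p
"
```

```text
clock: 10.8
tcp_pos: [0.5157, -0.0981, 0.1129]
orientation: [0.0, 1.0, -0.0, 0.001]
wrist_force: [-0.9, -0.1, 5.7]
finger_gap: 0.0207
t 10.8 tcp [ 0.5157 -0.0981  0.1129] yaw -0.0 F [-0.9 -0.1  5.7] gap 0.0207 q6 2.8
190 [ 0.5127 -0.1125  0.1192] u [ 0.05   0.677 -0.032]
200 [ 0.5156 -0.1257  0.1211] u [ 0.148  0.657 -0.096]
210 [ 0.5205 -0.138   0.1242] u [ 0.241  0.616 -0.156]
220 [ 0.527  -0.1491  0.1285] u [ 0.327  0.557 -0.212]
230 [ 0.5351 -0.1588  0.1337] u [ 0.403  0.481 -0.262]
240 [ 0.5444 -0.1665  0.1398] u [ 0.467  0.39  -0.303]
188.5 [ 0.5124 -0.1105  0.119 ] u [ 0.035  0.679 -0.023]
198.5 [ 0.5151 -0.1237  0.1207] u [ 0.133  0.661 -0.086]
208.5 [ 0.5196 -0.1362  0.1237] u [ 0.227  0.623 -0.148]
218.5 [ 0.5259 -0.1476  0.1278] u [ 0.315  0.567 -0.204]
228.5 [ 0.5338 -0.1574  0.1328] u [ 0.392  0.493 -0.255]
238.5 [ 0.5429 -0.1655  0.1388] u [ 0.458  0.404 -0.298]
190 [ 0.5147 -0.1115  0.1192] u [ 0.05   0.677 -0.032]
200 [ 0.5176 -0.1247  0.1211] u [ 0.148  0.657 -0.096]
210 [ 0.5225 -0.137   0.1242] u [ 0.241  0.616 -0.156]
220 [ 0.529  -0.1481  0.1285] u [ 0.327  0.557 -0.212]
230 [ 0.5371 -0.1578  0.1337] u [ 0.403  0.481 -0.262]
240 [ 0.5464 -0.1655  0.1398] u [ 0.467  0.39  -0.303]
188.5 [ 0.5144 -0.1095  0.119 ] u [ 0.035  0.679 -0.023]
198.5 [ 0.5171 -0.1227  0.1207] u [ 0.133  0.661 -0.086]
208.5 [ 0.5216 -0.1352  0.1237] u [ 0.227  0.623 -0.148]
218.5 [ 0.5279 -0.1466  0.1278] u [ 0.315  0.567 -0.204]
228.5 [ 0.5358 -0.1564  0.1328] u [ 0.392  0.493 -0.255]
238.5 [ 0.5449 -0.1645  0.1388] u [ 0.458  0.404 -0.298]
```

```bash
python3 -m pendant '[[[0.02,0.34,-0.01],0,0.9],[[0.03,0.34,-0.02],0,0.9],[[0.07,0.33,-0.04],0,0.9],[[0.08,0.33,-0.05],0,0.9]]'
python3 -m pendant '[[[0.11,0.31,-0.07],0,0.9],[[0.13,0.31,-0.08],0,0.9],[[0.15,0.28,-0.1],0,0.9],[[0.17,0.28,-0.11],0,0.9],[[0,0,0],0,0.9]]'
python3 -c "
from h import *
show()"
```

```text
clock: 11.3
tcp_pos: [0.5166, -0.1233, 0.1136]
orientation: [-0.001, 1.0, 0.0, -0.003]
wrist_force: [-5.6, 6.7, 2.7]
finger_gap: 0.0206
clock: 11.92
tcp_pos: [0.5284, -0.1482, 0.121]
orientation: [-0.0, 1.0, -0.0, -0.002]
wrist_force: [-5.3, 1.4, 1.6]
finger_gap: 0.0208
t 11.93 tcp [ 0.5284 -0.1482  0.121 ] yaw -0.1 F [-5.3  1.4  1.6] gap 0.0208 q6 2.72
```

```bash
python3 -m pendant '[[[0.19,0.25,-0.13],0,0.9],[[0.21,0.24,-0.14],0,0.9],[[0.23,0.2,-0.15],0,0.9],[[0.24,0.19,-0.15],0,0.9],[[0,0,0],0,0.9],[[0,0,0],0,0.9]]'
python3 -c "
from h import *
show()
from workcell import env
c=env.read_camera('scene')['color'];cv2.imwrite('pics/s4.png',cv2.convertScaleAbs(cv2.resize(c[165:295,240:370],None,fx=4.5,fy=4.5,interpolation=cv2.INTER_CUBIC),alpha=1.5))
c=env.read_camera('top')['color'];cv2.imwrite('pics/t4.png',cv2.convertScaleAbs(cv2.resize(c[118:230,295:405],None,fx=5.3,fy=5.3,interpolation=cv2.INTER_CUBIC),alpha=1.7))
"
```

```text
clock: 12.68
tcp_pos: [0.5469, -0.1652, 0.1327]
orientation: [-0.001, 1.0, -0.0, -0.001]
wrist_force: [-2.6, 3.7, 1.5]
finger_gap: 0.0207
t 12.68 tcp [ 0.5469 -0.1652  0.1327] yaw -0.0 F [-2.6  3.7  1.5] gap 0.0207 q6 2.71
```

View pics/s4.png

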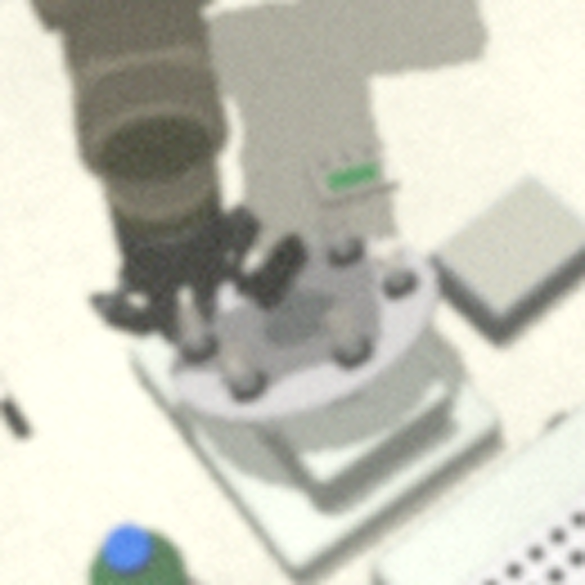

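View pics/t4.png

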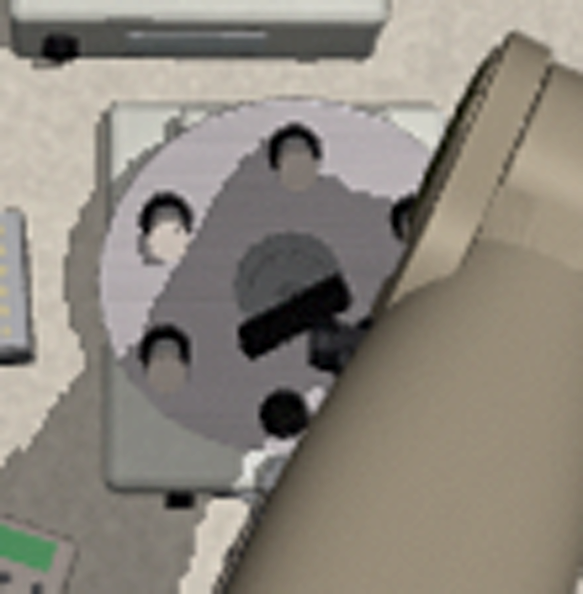

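```bash
cat > ang.py <<'E'
from h import *
from scipy.optimize import least_squares
M=(.5928,-.0996,.0185)
def px(p,z,o): return np.array(p)/z+o
def fit(obs,m=None):
    # obs list of (k,h,px): angle = car - k*60deg
    def res(v): return np.concatenate([proj('top',pt(v[1:4],.078,v[0]-k*np.pi/3,h))-p for k,h,p in obs])
    f=least_squares(res,[np.pi,*M]); return f
E
python3 - <<'E'
from ang import *
for m in (M,(.5928,-.0996,0)):
    print([ (proj('top',pt(m,r,np.pi,0))-[305,128])*6.5 for r in (.078,.105,.11,.115,.12)])
o=[295,118];z=5.3
a=cv2.imread('pics/t4.png')
obs=[(0,.004,px((282,413),z,o)),(1,.038,px((168,376),z,o)),(2,.038,px((169,243),z,o)),(3,.038,px((297,172),z,o))]
f=fit(obs); print(f.x, np.degrees(f.x[[0,3]]),f.fun.round(1))
for m in (M,(.5928,-.0996,0),(.594,-.098,0)):
  g=least_squares(lambda v:np.concatenate([proj('top',pt(m,.078,v[0]-k*np.pi/3,h))-p for k,h,p in obs]),[3.1]); print(m,np.degrees(g.x),g.fun.round(1))
E
```

```text
[array([283.96553569, 435.59116493]), array([282.48393976, 488.25023163]), array([282.21226821, 497.9060155 ]), array([281.94143024, 507.53217235]), array([281.67142201, 517.12883832])]
[array([281.32935543, 435.59903041]), array([278.96470608, 488.26115645]), array([278.53111318, 497.91752442]), array([278.09885035, 507.5442707 ]), array([277.6679115 , 517.14153139])]
[ 3.10048066  0.59200687 -0.09850569  0.06178168] [177.64445619   3.53982933] [ 0.1 -0.1 -0.2  0.2 -0.1 -0.   0.2 -0.1]
(0.5928, -0.0996, 0.0185) [180.0213054] [ 0.6 -0.3 -0.1 -0.2 -0.2 -0.4  0.2 -0.4]
(0.5928, -0.0996, 0) [180.91895122] [ 0.6 -0.3 -0.2 -0.3 -0.3 -0.5  0.  -0.4]
(0.594, -0.098, 0) [181.24439523] [ 0.2 -0.7 -0.7 -0.6 -1.  -0.8 -0.7 -0.8]
```

```bash
python3 -m pendant '[[[0,0,0],0,0.3],[[0,0,0],0,0.3],[[0,0,0],0,0.3],[[0,0,-0.5],0,0.3],[[0,0,-1],0,0.3],[[0,0,-1],0,0.3],[[0,0,-1],0,0.3],[[0,0,-1],0,0.3]]'
python3 -m pendant '[[[-0.6,0.9,0],0,1],[[-0.6,0.9,0],0,1],[[-0.6,0.9,0],0,1],[[-0.6,0.9,0],0,1],[[-0.6,0.9,0],0,1],[[-0.6,0.9,0],0,1],[[-0.6,0.9,0],0,1],[[-0.6,0.9,0],0,1],[[0,0,0],0,1]]'
python3 -c "
from h import *
show()
from workcell import env
c=env.read_camera('scene')['color'];cv2.imwrite('pics/s5.png',cv2.convertScaleAbs(cv2.resize(c[165:295,240:370],None,fx=4.5,fy=4.5,interpolation=cv2.INTER_CUBIC),alpha=1.5))
c=env.read_camera('top')['color'];cv2.imwrite('pics/t5raw.png',c);cv2.imwrite('pics/t5.png',cv2.convertScaleAbs(cv2.resize(c[128:220,305:395],None,fx=6.5,fy=6.5,interpolation=cv2.INTER_CUBIC),alpha=1.7))
"
```

```text
clock: 13.78
tcp_pos: [0.548, -0.1662, 0.2248]
orientation: [0.0, 1.0, -0.0, 0.0]
wrist_force: [-0.3, -0.3, 1.1]
finger_gap: 0.0301
clock: 14.9
tcp_pos: [0.4514, -0.3112, 0.2241]
orientation: [0.0, 1.0, -0.002, 0.0]
wrist_force: [0.3, -0.2, -0.7]
finger_gap: -0.0001
t 14.9 tcp [ 0.4514 -0.3112  0.2241] yaw -0.2 F [ 0.3 -0.2 -0.7] gap -0.0001 q6 2.39
```

View pics/t5.png

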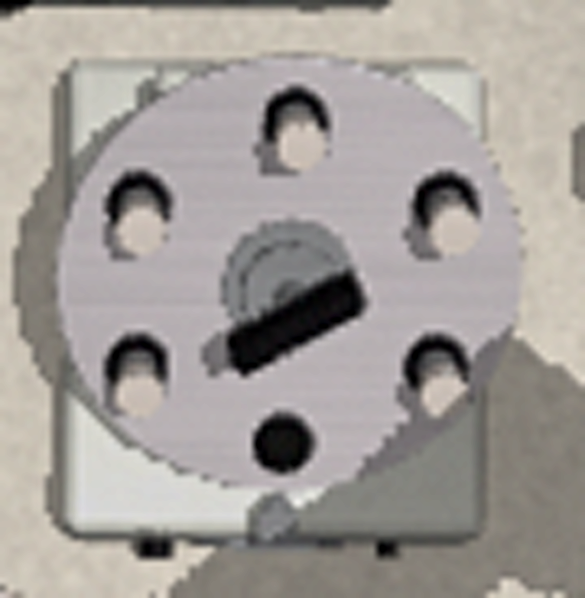

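View pics/s5.png

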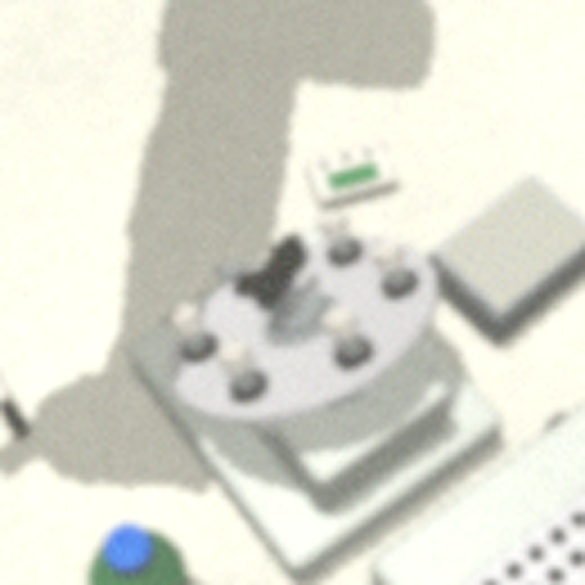

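Run:
```python
from ang import *
from workcell import env
img=cv2.imread('pics/t5raw.png')
g=cv2.cvtColor(img,cv2.COLOR_BGR2GRAY).astype(float)
# subpixel centroid of dark empty ring
sub=g[186:206,338:359]; w=np.clip(45-sub,0,None); ys,xs=np.mgrid[186:206,338:359]
e=np.array([(w*xs).sum(),(w*ys).sum()])/w.sum(); print('empty px',e,(e-[305,128])*6.5)
o=[305-.42,128-.42];z=6.5   # resize centre shift
caps=[(137,397),(142,230),(300,145),(454,230),(437,392)]
obs=[(0,.005,e)]+[(k+1,.038,px(p,z,o)) for k,p in enumerate(caps)]
def res(v): return np.concatenate([proj('top',pt((v[1],v[2],0),.078,v[0]-k*np.pi/3,h))-p for k,h,p in obs])
f=least_squares(res,[np.pi,*M[:2]],loss='soft_l1'); print(f.x,np.degrees(f.x[0]),f.fun.round(2))
m=(f.x[1],f.x[2],0)
tg=px((272,518),z,o)
for h in (0,-.004,-.008):
  q=least_squares(lambda v:proj('top',pt(m,v[0],v[1],h))-tg,[.12,3.14]); print('tongue',q.x,np.degrees(q.x[1]))
q=least_squares(lambda v:proj('top',pt(m,v[0],v[1],.005))-e,[.078,3.14]); print('empty only',q.x,np.degrees(q.x[1]))
c=proj('top',pt(m,0,0,0)); print('centre',(c-o)*z)
# old image check
a=cv2.resize(img[195:220,330:365],None,fx=16,fy=16,interpolation=cv2.INTER_CUBIC);cv2.imwrite('pics/p5.png',cv2.convertScaleAbs(a,alpha=1.8))
```

```text
empty px [347.87415295 195.87221684] [278.68199419 441.16940949]
[ 3.14661388  0.59321917 -0.09769021] 180.28769497486493 [ 0.01 -0.28 -0.01 -0.37 -0.38  0.03 -0.06  0.02 -0.19  0.12  0.81  0.48]
tongue [0.11953516 3.1247529 ] 179.03515327061294
tongue [0.12156564 3.1278126 ] 179.21046121111692
tongue [0.12359723 3.13077174] 179.38000756769492
empty only [0.0789075  3.14660282] 180.28706136530653
centre [286.85198572 280.16400325]
```

View pics/p5.png

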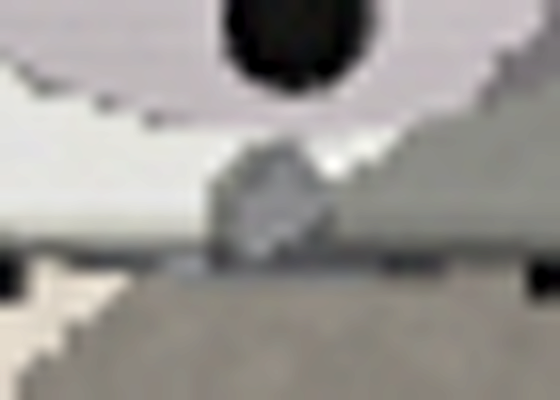

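Run:
```python
from ang import *
from path import fing
m=(.5932,-.0977,0); o=[305-.42,128-.42];z=6.5
ends=[px((232,362),z,o),px((360,287),z,o)]
q=least_squares(lambda v:np.concatenate([proj('top',pt(m,v[1],v[0]+s,.058))-p for s,p in zip((0,np.pi),ends)]),[2.1,.03]); print('bar',np.degrees(q.x[0]),q.x[1],q.fun.round(1))
e0=[px((265,258),z,o),px((322,382),z,o)]
q0=least_squares(lambda v:np.concatenate([proj('top',pt(m,v[1],v[0]+s,.056))-p for s,p in zip((np.pi,0),e0)]),[3.5,.03]); print('bar0',np.degrees(q0.x[0]),q0.x[1],q0.fun.round(1))
# straight start: side=-1
for th in (q.x[0],):
  print(fing(m,th,side=-1,off=.026,h=.045))
```

```text
bar 123.6095566936809 0.03223199164961348 [0.1 1.1 0.1 1.1]
bar0 204.92174262826728 0.032145108235319096 [0.3 1.5 0.3 1.5]
(array([ 0.57933143, -0.06338751]), np.float64(0.16490184374083464), np.float64(-60.8641339800457))
```

```bash
python3 -m pendant '[[[0.5,-1,-0.05],0,1],[[0.5,-1,-0.05],0,1],[[0.5,-1,-0.05],0,1],[[0.5,-1,-0.05],0,1],[[0.5,-1,-0.05],0,1],[[0.5,-1,-0.05],0,1],[[0.5,-1,-0.05],0,1],[[0.5,-1,-0.05],0,1],[[0.5,-1,-0.05],0,1],[[0.5,-1,-0.05],0,1],[[0.5,-1,-0.05],0,1],[[0.5,-1,-0.05],0,1]]'
python3 -m pendant '[[[0,0,0],-1,1],[[0,0,0],-1,1],[[0,0,0],-1,1],[[0,0,0],-1,1],[[0,0,0],-1,1],[[0,0,0],0,1]]'
python3 -c "
from h import *
show((.581,-.061,.163))"
```

```text
clock: 16.5
tcp_pos: [0.5724, -0.0683, 0.2356]
orientation: [-0.0, 1.0, 0.0, 0.0]
wrist_force: [0.4, -0.9, 0.3]
finger_gap: 0.0001
clock: 17.25
tcp_pos: [0.5721, -0.0691, 0.2355]
orientation: [-0.0, 0.966, 0.259, 0.0]
wrist_force: [0.6, 0.2, 0.1]
finger_gap: -0.0002
t 17.25 tcp [ 0.5721 -0.0691  0.2355] yaw 30.0 F [0.6 0.2 0.1] gap -0.0002 q6 2.36
shift mm [11.8 -2.6 72.5] units [ 0.59 -0.13  3.63]
```

```bash
python3 -m pendant '[[[0.6,-0.13,0],0,1],[[0,0,1],0,1],[[0,0,1],0,1],[[0,0,0.5],0,1],[[0,0,0],0,1]]';python3 -m pendant '[[[0,0,0.6],0,1],[[0,0,0.5],0,1],[[0,0,0],0,1]]'
python3 -c "
from h import *
from path import fing
show()
m=(.5932,-.0977,0); p=np.array(st()['tcp_pos'][:2]); yaw=30
for th in np.radians(np.arange(123.6,222,6)):
        c,z,a=fing(m,th,side=-1,h=.045); y=np.radians(yaw); d=(c-p)/.02
        u=[d@[np.cos(y),np.sin(y)],d@[np.sin(y),-np.cos(y)]]; ty=a+90; turn=(yaw-ty)/6
        print(np.degrees(th).round(),c.round(4),z.round(4),'barz',np.round(a,1),'u',np.round(u,2),'turn',round(turn,2)); p=c; yaw=ty
"
```

```text
clock: 17.88
tcp_pos: [0.5809, -0.0614, 0.1846]
orientation: [-0.0, 0.966, 0.258, -0.001]
wrist_force: [-0.8, 0.4, 0.1]
finger_gap: 0.0002
clock: 18.25
tcp_pos: [0.5803, -0.0617, 0.1622]
orientation: [-0.0, 0.966, 0.258, -0.001]
wrist_force: [-0.3, -0.1, 0.9]
finger_gap: -0.0002
t 18.25 tcp [ 0.5803 -0.0617  0.1622] yaw 29.9 F [-0.3 -0.1  0.9] gap -0.0002 q6 2.38
124.0 [ 0.5728 -0.067 ] 0.1649 barz -60.9 u [-0.46  0.04] turn 0.15
130.0 [ 0.57   -0.0671] 0.1637 barz -55.2 u [-0.12 -0.06] turn -0.94
136.0 [ 0.5672 -0.0675] 0.1626 barz -49.4 u [-0.13 -0.07] turn -0.97
142.0 [ 0.5643 -0.0681] 0.1616 barz -43.4 u [-0.13 -0.07] turn -1.01
148.0 [ 0.5614 -0.069 ] 0.1608 barz -37.1 u [-0.13 -0.07] turn -1.04
154.0 [ 0.5586 -0.0702] 0.1601 barz -30.6 u [-0.13 -0.08] turn -1.08
160.0 [ 0.5558 -0.0717] 0.1595 barz -23.9 u [-0.14 -0.08] turn -1.12
166.0 [ 0.553  -0.0735] 0.159 barz -17.0 u [-0.14 -0.09] turn -1.15
172.0 [ 0.5503 -0.0757] 0.1587 barz -10.0 u [-0.14 -0.1 ] turn -1.17
178.0 [ 0.5478 -0.0781] 0.1586 barz -2.9 u [-0.14 -0.1 ] turn -1.19
184.0 [ 0.5455 -0.0809] 0.1586 barz 4.3 u [-0.14 -0.11] turn -1.19
190.0 [ 0.5435 -0.0839] 0.1588 barz 11.4 u [-0.14 -0.11] turn -1.19
196.0 [ 0.5418 -0.0871] 0.1591 barz 18.4 u [-0.14 -0.11] turn -1.17
202.0 [ 0.5405 -0.0905] 0.1596 barz 25.3 u [-0.14 -0.12] turn -1.14
208.0 [ 0.5396 -0.094 ] 0.1602 barz 31.9 u [-0.14 -0.12] turn -1.11
214.0 [ 0.539  -0.0976] 0.1609 barz 38.4 u [-0.14 -0.12] turn -1.07
220.0 [ 0.5389 -0.1011] 0.1618 barz 44.6 u [-0.13 -0.11] turn -1.04
```

```bash
python3 -m pendant '[[[-0.44,0.04,0.04],0,1],[[-0.13,-0.06,0.04],-0.95,1],[[-0.13,-0.07,0.04],-1,1],[[-0.13,-0.07,0.04],-1,1]]'; python3 -m pendant '[[[-0.13,-0.07,0.04],-1,1],[[-0.13,-0.07,0.04],-1,1],[[-0.13,-0.08,0],-1,1],[[-0.12,-0.08,0],-1,1]]'
python3 -m pendant '[[[-0.12,-0.08,0],-1,1],[[-0.12,-0.09,0],-1,1],[[-0.12,-0.09,0],-1,1]]'
python3 -c "
from h import *
show()"
```

```text
clock: 18.75
tcp_pos: [0.5671, -0.0669, 0.161]
orientation: [-0.0, 0.914, 0.406, 0.003]
wrist_force: [5.7, 6.1, -1.6]
finger_gap: 0.0
clock: 19.25
tcp_pos: [0.5554, -0.0718, 0.1587]
orientation: [-0.001, 0.809, 0.587, 0.002]
wrist_force: [3.8, 6.3, -3.5]
finger_gap: -0.0001
clock: 19.62
tcp_pos: [0.5479, -0.0779, 0.1584]
orientation: [-0.001, 0.708, 0.707, 0.002]
wrist_force: [2.6, 5.1, -3.6]
finger_gap: -0.0001
t 19.62 tcp [ 0.5479 -0.0779  0.1584] yaw 89.9 F [ 2.6  5.1 -3.6] gap -0.0001 q6 1.28
```

```bash
python3 -m pendant '[[[-0.13,-0.1,0],-1,1],[[-0.13,-0.1,0],-1,1],[[-0.13,-0.1,0],-1,1]]'; python3 -m pendant '[[[-0.13,-0.1,0],-1,1]]'
python3 -m pendant '[[[-0.13,-0.1,0],-1,1]]'
```

```text
clock: 20.0
tcp_pos: [0.5422, -0.0859, 0.1581]
orientation: [-0.001, 0.588, 0.809, 0.002]
wrist_force: [1.5, 6.8, -3.0]
finger_gap: 0.0002
clock: 20.12
tcp_pos: [0.5409, -0.0889, 0.1581]
orientation: [-0.001, 0.545, 0.838, 0.002]
wrist_force: [0.9, 6.6, -2.0]
finger_gap: -0.0
clock: 20.25
tcp_pos: [0.5399, -0.0919, 0.1581]
orientation: [-0.002, 0.5, 0.866, 0.002]
wrist_force: [0.0, 7.5, -1.3]
finger_gap: 0.0001
```

```bash
python3 -m pendant '[[[-0.13,-0.1,0],-0.9,1]]'; python3 -m pendant '[[[-0.13,-0.1,0],-0.9,1]]'
```

```text
clock: 20.38
tcp_pos: [0.5393, -0.0951, 0.1582]
orientation: [-0.002, 0.459, 0.888, 0.002]
wrist_force: [0.0, 7.9, -0.5]
finger_gap: 0.0
clock: 20.5
tcp_pos: [0.5386, -0.0971, 0.1581]
orientation: [-0.002, 0.417, 0.909, 0.003]
wrist_force: [-2.0, 13.9, 1.1]
finger_gap: 0.0001
```

```bash
python3 -m pendant '[[[-0.1,-0.06,0],-0.6,1]]';python3 -m pendant '[[[-0.1,-0.05,0],-0.5,1]]'; python3 -c "
from h import *
show()"
```

```text
clock: 20.62
tcp_pos: [0.5381, -0.098, 0.158]
orientation: [-0.004, 0.388, 0.922, 0.004]
wrist_force: [-4.6, 17.3, 3.4]
finger_gap: 0.0001
clock: 20.75
tcp_pos: [0.5377, -0.0989, 0.1579]
orientation: [-0.005, 0.364, 0.932, 0.005]
wrist_force: [-7.0, 21.4, 6.0]
finger_gap: 0.0005
t 20.75 tcp [ 0.5377 -0.0989  0.1579] yaw 137.4 F [-7.  21.4  6. ] gap 0.0005 q6 0.41
```

```bash
python3 -m pendant '[[[-0.12,0,0],0,1]]';python3 -m pendant '[[[-0.12,0,0],0,1],[[0,0,0],0,1]]'
```

```text
clock: 20.88
tcp_pos: [0.5379, -0.0993, 0.1577]
orientation: [-0.007, 0.364, 0.931, 0.005]
wrist_force: [-12.7, 24.9, 9.7]
finger_gap: -0.0002
clock: 21.12
tcp_pos: [0.538, -0.0995, 0.1576]
orientation: [-0.008, 0.364, 0.931, 0.006]
wrist_force: [-14.8, 26.4, 10.7]
finger_gap: -0.0003
```

```bash
python3 -m pendant '[[[0.4,0,0],0,1],[[0.5,0,0],0,1],[[0,0,-1],0,1],[[0,0,-1],0,1],[[0,0,-1],0,1],[[0,0,-1],0,1],[[0,0,0],0,1]]'
python3 -m pendant '[[[-0.1,1,0],0,1]]'
python3 -c "
from h import *
show((.42,-.33,.235))"
```

```text
clock: 22.0
tcp_pos: [0.5326, -0.0968, 0.2404]
orientation: [0.002, 0.366, 0.93, -0.0]
wrist_force: [-0.4, -0.8, 0.7]
finger_gap: -0.0002
clock: 22.12
tcp_pos: [0.5465, -0.0832, 0.2383]
orientation: [0.0, 0.367, 0.93, -0.0]
wrist_force: [-0.1, 0.9, -0.2]
finger_gap: 0.0004
t 22.12 tcp [ 0.5465 -0.0832  0.2383] yaw 136.9 F [-0.1  0.9 -0.2] gap 0.0004 q6 0.46
shift mm [ -76.2 -266.7    3.4] units [ -3.81 -13.33   0.17]
```

```bash
python3 -m pendant '[[[-0.3,-1,0],0,1],[[-0.3,-1,0],0,1],[[-0.3,-1,0],0,1],[[-0.3,-1,0],0,1],[[-0.3,-1,0],0,1],[[-0.3,-1,0],0,1],[[-0.3,-1,0],0,1],[[-0.3,-1,0],0,1],[[-0.3,-1,0],0,1],[[-0.3,-1,0],0,1],[[-0.3,-1,0],0,1],[[-0.3,-1,0],0,1]]'
python3 -m pendant '[[[-0.2,-1,0],0,1],[[0,0,0],0,1]]'
python3 -c "
from h import *
show()
from workcell import env
c=env.read_camera('scene')['color'];cv2.imwrite('pics/s6.png',c)
c=env.read_camera('top')['color'];cv2.imwrite('pics/t6raw.png',c);cv2.imwrite('pics/t6.png',cv2.convertScaleAbs(cv2.resize(c[128:220,305:395],None,fx=6.5,fy=6.5,interpolation=cv2.INTER_CUBIC),alpha=1.7))
"
```

```text
clock: 23.62
tcp_pos: [0.4361, -0.3075, 0.2372]
orientation: [-0.001, 0.366, 0.931, 0.0]
wrist_force: [0.4, -0.1, 0.2]
finger_gap: -0.0002
clock: 23.88
tcp_pos: [0.4252, -0.3252, 0.2372]
orientation: [-0.001, 0.367, 0.93, 0.0]
wrist_force: [-0.2, -0.2, 0.3]
finger_gap: -0.0003
t 23.88 tcp [ 0.4252 -0.3252  0.2372] yaw 137.0 F [-0.2 -0.2  0.3] gap -0.0003 q6 -0.05
```

View pics/t6.png

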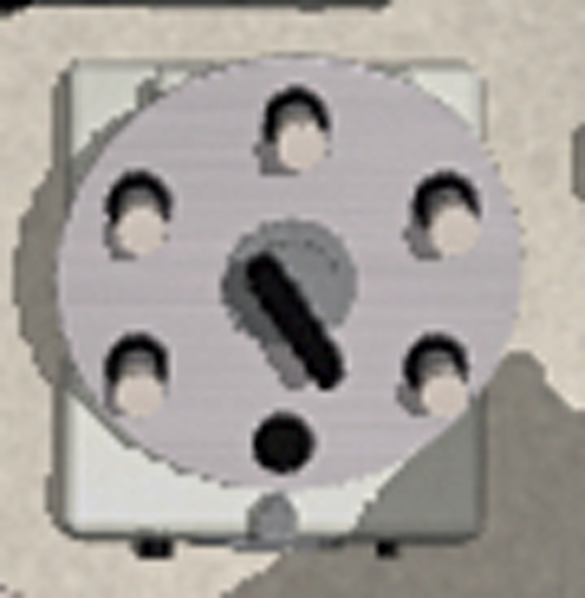

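View pics/t6raw.png

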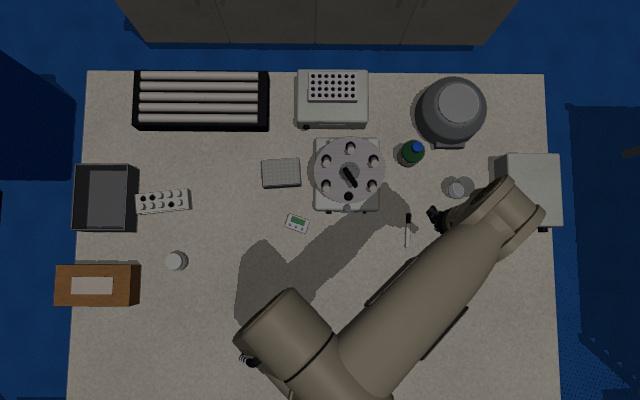

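```bash
python3 - <<'E'
from ang import *
for n in ('top0','t5raw','t6raw'):
    img=cv2.imread(f'pics/{n}.png'); g=cv2.cvtColor(img,cv2.COLOR_BGR2GRAY).astype(float)
    out=[]
    b=img.astype(float); 
    # warm cap mask vs. disc: disc is bluish-purple, caps warm; r-b
    d=(b[...,2]-b[...,0])
    ring={'top0':(325.8,183.6)}.get(n,(347.9,195.9))
    x0,y0=int(ring[0])-9,int(ring[1])-9
    ys,xs=np.mgrid[y0:y0+20,x0:x0+20]; w=np.clip(50-g[y0:y0+20,x0:x0+20],0,None); e=np.array([(w*xs).sum(),(w*ys).sum()])/w.sum()
    m=(.5932,-.0977,0)
    q=least_squares(lambda v:proj('top',pt(m,v[0],v[1],.005))-e,[.078,2.5]); print(n,'empty',e.round(2),q.x[0].round(4),np.degrees(q.x[1]).round(2))
    # collar bottoms: dark arcs centroid of each tube's collar: use template match of dark ring region
a=cv2.imread('pics/t5raw.png')[128:220,305:395];b=cv2.imread('pics/t6raw.png')[128:220,305:395]
for n,(x,y) in {'ring':(43,68),'capTL':(21,35),'capTop':(46,22),'capTR':(69,35),'capBL':(21,60),'capBR':(67,59)}.items():
    pa=a[y-8:y+8,x-8:x+8].astype(np.float32).mean(2);pb=b[y-8:y+8,x-8:x+8].astype(np.float32).mean(2)
    print(n,np.round(cv2.phaseCorrelate(pa,pb,cv2.createHanningWindow((16,16),cv2.CV_32F))[0],2))
E
python3 - <<'E'
import cv2
for n in ('top0','t6raw'):
    img=cv2.imread(f'pics/{n}.png')
    a=cv2.resize(img[186:218,332:368],None,fx=16,fy=16,interpolation=cv2.INTER_NEAREST);cv2.imwrite(f'pics/p_{n}.png',cv2.convertScaleAbs(a,alpha=1.8))
E
```

```text
top0 empty [325.12 183.44] 0.0784 119.74
t5raw empty [347.88 195.86] 0.0789 180.3
t6raw empty [348.43 195.08] 0.0763 181.45
ring [-0.01  0.04]
capTL [ 0.02 -0.  ]
capTop [ 0.03 -0.04]
capTR [-0.09  0.03]
capBL [0.05 0.  ]
capBR [ 0.11 -0.14]
```

View pics/p_t6raw.png

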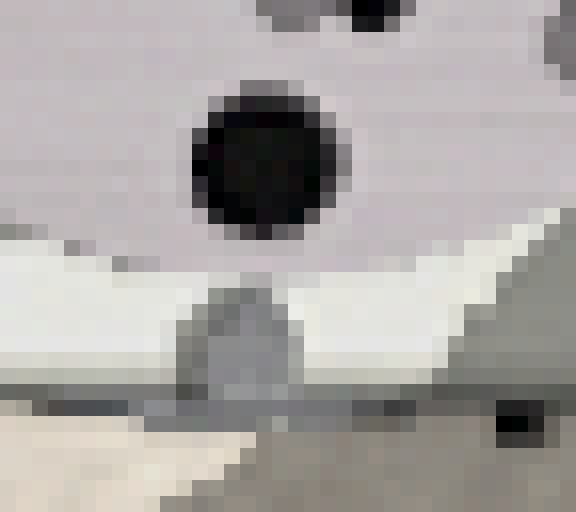

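View pics/s6.png

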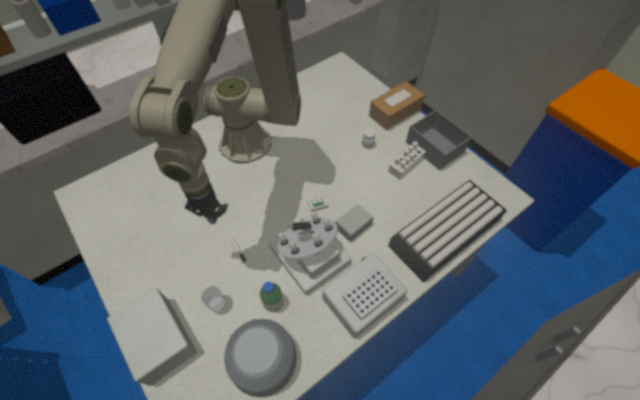

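Run:
```python
from ang import *
o=[305-.42,128-.42];m=(.5932,-.0977,0)
e0=[px((258,260),6.5,o),px((331,383),6.5,o)]
q0=least_squares(lambda v:np.concatenate([proj('top',pt(m,v[1],v[0]+s,.056))-p for s,p in zip((np.pi,0),e0)]),[3.5,.03]); print('bar final',np.degrees(q0.x[0]),q0.fun.round(1))
a=cv2.imread('pics/top0.png',0);b=cv2.imread('pics/t6raw.png',0)
for n,(x,y) in dict(reagent=(413,151),beaker=(458,187),tip=(281,172),timer=(297,224),marker=(408,230),jar=(176,261),rack=(163,201)).items():
    w=cv2.createHanningWindow((36,36),cv2.CV_32F)
    print(n,np.round(cv2.phaseCorrelate(a[y-18:y+18,x-18:x+18].astype(np.float32),b[y-18:y+18,x-18:x+18].astype(np.float32),w),2) if 0 else np.round(cv2.phaseCorrelate(np.float32(a[y-18:y+18,x-18:x+18]),np.float32(b[y-18:y+18,x-18:x+18]),w)[0],2))
from workcell import env
env.hand_in(); print(env.get_state()['clock'])
```

```text
bar final 210.46106063761806 [0.1 1.2 0.2 1.3]
reagent [ 0.03 -0.  ]
beaker [-0.03 -0.08]
tip [-0.05  0.01]
timer [0.02 0.01]
marker [-0.06  0.02]
jar [ 0.01 -0.02]
rack [-0.  0.]
the job is handed in; nothing more can be done
the job is handed in; nothing more can be done
```

The empty holder is at the steel pointer and the nut is tightened against its stop. The job was handed in at about 24 s on the robot's clock.

- **Loosening:** I turned the nut about 81° (1.4 rad) clockwise by pushing the bar with the shut fingers.
- **Turning the disc:** I gripped the tube at the bottom and led the disc about 60° anticlockwise, then released it.
- **Tightening:** I pushed the bar anticlockwise until the force rose to about 32 N with almost no further movement. The bar ended about 6° past where it started, which fits reaching the tight stop. I then backed off clear of everything.

Last checks:
- **Alignment:** in the top picture, the line from the disc's centre through the empty holder passes within about 0.1 px of the pointer's centre. The fitted disc angle before tightening was 180.3°, and tightening did not visibly move the disc. After tightening, my direct fit of the holder gave 181.5°, but the nut's handle spoiled that reading. I relied on matching the before and after pictures instead, which showed no shift at the holder (under 0.05 px).
- **Pointer reading:** a first rough reading of the pointer put it about 1° off the holder. The visible side of the tongue was shifting its apparent centre.
- **Camera disagreement:** the scene camera's estimate of the mixer's position differed from the top camera's by about 10 mm. I used the top camera.
- **Things round the mixer:** all seven moved less than 0.1 px between the first and last top pictures.

I did not push on the disc afterwards to test the lock.

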